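# Hold the angle gauge on the casting ridge at the set angle

## Task

First swing the bench lamp's boom well clear of the ridged plaster casting. Then pick up the angle gauge by its wooden grip, set its foot gently on top of the casting's ridge with the gauge's broad face across the ridge and its middle over it, and rock it until the hanging pointer settles still on the middle of the brass index tab. Finish while still holding it there, foot resting lightly on the ridge; leave the jar, the sanding block and the clay disc alone.

Things in the scene. Friction and masses are not known exactly. Their poses are not given: they have to be found in the camera images.
- casting: Fixed white plaster casting on a timber offcut, 90 (x) x 100 (y) mm. Origin under its centre on the worktop. A straight round-topped ridge (26 mm wide, top radius 13 mm, 78 mm long) runs along its x axis through its middle, top 62 mm above the worktop. The flat shoulders beside it are uneven: 33.5 mm high at +y, 25.5 mm at -y.
- ridge_top (a point): Middle of the top line of the casting's ridge, 62 mm above the worktop. Same axes as the casting.
- gauge: Loose angle gauge, 131 mm tall, about 0.28 kg, standing on its flat foot (36 x, 90 y, 10 z mm). Origin: centre of the foot's underside; z up. On the foot an upright aluminium plate 4 mm thick in x, 80 mm wide in y, up to z 86 mm; its scaled face looks to -x, to the robot's side. A dark pointer with a round bob hangs before the scale, pivot at z 78 mm; behind it is a brass index arm.
- gauge_grip (a point): Point to pinch in the gauge's wooden grip block, 112 mm above the foot's underside on the gauge's z axis. The block is 20 (x) x 36 (y) mm, from z 85 to 131 mm; pinch it from above across its 20 mm (fingers closing along gauge x).
- pointer (a joint): Angle (rad) of the hanging pointer in the gauge about the gauge's x axis (right hand), 0 when the gauge stands level; it swings freely and lightly damped (about 0.35 s period, settles within 1 s). With the gauge tilted by angle a about its own +x axis it settles at -a.
- index (a joint): Angle (rad) of the stiff brass index arm in the gauge, measured like the pointer; set before the start between 0.15 and 0.40, stays. Seen from the front its tab is left of the middle mark (gauge +y). Pointer and tab meet when both angles are equal: tilt the gauge by minus this angle about its own +x axis (its grip leans to gauge +y).
- pointer_tip (a point): Lower tip of the hanging pointer, 50 mm from its pivot.
- index_tip (a point): Point on the index tab's centre line 50 mm from the pivot, in the plane of the pointer; the tab is 8 mm wide, so the pointer tip is on it within 4 mm.
- lamp_boom (a joint): Angle (rad) of the lamp boom about its upright post, counted anticlockwise from above; at 0 the boom points along -x of the lamp stand. Turns freely between -1.5 and 1.5 with light friction (about 0.6 N at the knob) and stays where left.
- lamp_stand: Fixed bench lamp: round base of 90 mm diameter and upright post of 18 mm diameter, boom at 187 to 201 mm height (16 mm wide), 200 mm long to the lamp head. Origin under the post on the worktop.
- lamp_pivot (a point): On the post's axis, 187 mm above the worktop, the boom's hinge.
- lamp_knob (a point): On the black upright knob on top of the lamp head at the boom's end, 200 mm from the post's axis: knob 18 mm in diameter, from 203 to 247 mm above the worktop, this point at 227 mm. Below it the grey lamp head, 64 mm in diameter, reaches down to 159 mm.
- jar: Bystander: glass jar 96 mm in diameter, 153 mm tall; origin under its centre.
- rub_block: Bystander: dark sanding block 53 x 87 x 28 mm; origin under its centre.
- disc: Bystander: reddish clay disc 78 mm in diameter, 10 mm thick; origin under its centre.
There are look-alikes about, which are no part of the job. Of the things that look like the gauge, the larger one is meant. There is more than one size of the casting; the job needs the larger.

How it is judged:
On the way, in this order (a step that is already met when the one before it is completed fails the run):
1. the lamp head is swung clear of the casting (horizontal distance between lamp_knob and casting above 0.15 m), for 0.2 s.
2. the gauge is lifted off the worktop in the gripper (height (world z) of gauge above 0.03 m and contact force between the fingers and gauge above 1 N), for 0.2 s.
At the end, for the whole second after the job is handed in: Fingers hold the gauge; its foot presses the ridge (0.4-30 N), foot middle within 25 mm across and 45 mm along it, gauge x within 0.35 rad of the ridge; gauge tilted 0.08-0.55 rad, pointer tip still and within 4 mm of the tab's centre line; lamp knob over 150 mm from the casting's centre (horizontal distance between lamp_knob and casting above 0.15 m and contact force between the fingers and gauge above 1 N and contact force between gauge and casting between 0.4 and 30 N and z of gauge in the frame of casting between 0.053 and 0.072 m and y of gauge in the frame of casting between -0.025 and 0.025 m and x of gauge in the frame of casting between -0.045 and 0.045 m and angle between the x axis of gauge and the x axis of casting, either way round below 0.35 rad and angle between gauge's own z axis and vertical between 0.08 and 0.55 rad and distance between pointer_tip and index_tip below 0.004 m and velocity of joint pointer between -0.3 and 0.3 rad/s); the arm keeps its last pose, push and grip.
It fails at once if the jar is moved more than 30 mm (distance of jar from where it was at the start of the episode above 0.03 m).
It fails at once if the sanding block is moved more than 30 mm (distance of rub_block from where it was at the start of the episode above 0.03 m).
It fails at once if the clay disc is moved more than 30 mm (distance of disc from where it was at the start of the episode above 0.03 m).
It fails at once if the casting is pressed hard by the gauge (more than 90 N) (contact force between gauge and casting above 90 N).
It also fails if it takes over 58 s, if anything falls off the work surface, if the arm or the gripper's body presses on something with over 40 N, if the wrist force passes 120 N, or if a joint passes its speed limit or range.

## Robot

A 6-joint arm with a two-finger parallel gripper is mounted at the origin on a cart in front of the work surface, level with it; the furniture and walls round the work are solid. World frame = base frame: x ahead of the robot, y to its left, z up, the work surface at z = 0. Lengths are in m, angles in rad, forces in N, time in s.
With the tool pointing down it reaches from about 0.35 to 0.875 m from the base axis. Payload 15.5 kg.
Tool frame: the origin (TCP) lies midway between the tips of the shut fingers; the grasp point (between the pads) lies 19 mm behind it; z points along the fingers, y is the line along which they close (so a half turn about z gives the same grasp; the last joint's range is limited). The gripper opens to 85 mm and grips with 20 to 120 N. Pads are 22 mm wide; open, the fingers measure 114 mm over their backs; the gripper's body (76 mm by 85 mm) begins 54 mm behind the grasp point. The pads swing forward as they close: fully open they stand 13 mm farther back than shut.
Start: joints at [1.036, 0.494, 1.345, -0, 1.302, -0.096], TCP at [0.266, 0.566, 0.231] pointing down, gripper open.
Joint ranges: [-2.91, 2.91], [-0.82, 2.16], [0.22, 2.67], [-1.22, 4.37], [0.12, 2.79], [-3.08, 3.08]. Speed limits (rad/s): [1.89, 1.89, 2.57, 3.01, 3.01, 3.01].

## Interface

Orientations are given as a unit quaternion [x, y, z, w].
In Python, from workcell import status, read_camera, camera_info, hand_in gives the robot as it stands. The module is installed in compiled form; this text tells all that it offers.
- The arm moves only by the tool apply_moves, never from a script. Its argument "increments" is one flat list of numbers, 5 for each row, row after row: the closure, from -1 (fully open) to 1 (shut), then the shift along the tool's x, y, z in units of 25 mm (1.0 is 25 mm), then the turn about the tool's z in units of 6 degrees (1.0 is 6 degrees). In form: [hand, dx, dy, dz, twist, hand, dx, dy, dz, twist, ...]. A call has 1 to 10 rows; each row shifts and turns the commanded pose from where the row before left it, along the tool's axes as they then stand; what a row does not reach is not made up. A row lasts 1/12 s, in which the tool goes at most 41.7 mm and 7.16 degrees, less where a joint would pass 70% of its speed; a pose out of reach is approached as far as the arm can. A call is refused whole if a number of a shift passes 1 or a number of a turn 1, either way. A call with a gripper value outside its range is refused whole. The fingers move at their own pace and stop on an object; "squeeze" is the grip in N (left out, the last holds). Time passes only in rows, so rows that do not move let the fingers close. It gives the time, the measured TCP pose, the force, the opening and the grip force at its end, in the units of the state.
- status.get_state(): the state, without advancing time (a new reading comes with each control period).
- read_camera(name): name is "side" or "top" or "wrist"; returns the picture (480x640x3 uint8, red, green, blue); there is no depth.
- camera_info(name): a dict with "fovy" (degrees; the focal length in pixels is half the picture's height over the tangent of half this angle, whatever the lens; pixels are square), "cx", "cy" (the principal point, pixels), "position" and "attitude" of the camera in the world; the wrist camera has in their place "mount" (4x4, takes a point from camera to tool coordinates, whose origin is the TCP and whose axes are the flange's). Camera axes: x right, y up, looking along -z (the intrinsics and any distortion apply to the point x, -y, -z); pixel columns grow to the right and rows downward; lengths in m; the calibration is good to about 2 mm. A picture is of the moment at which its call begins: read the wrist's pose just before it. camera_info takes no time and is no camera call.
- hand_in(): hands the job in; it is judged then, once.
The state is a dict: "clock": time; "qpos": joint angles; "dq": joint speeds; "tau": joint torques, N m; "eef_pos": TCP position; "ee_rot": TCP orientation; "ft_force": force on the tool from outside, world axes, zero at the start; "ft_torque": the same for the moment, N m; "width": opening from 0.0 (shut) to 1.0 (fully open); "grasp_force": force on a finger pad.
Only numpy, scipy, OpenCV 4.12 (cv2) and the standard library are available. Lean on these libraries where they do the work, as an engineer would, in place of code of your own. Each camera call takes 0.05 s, during which the arm holds its last target. There are 200 camera calls.

## Working session

There is one attempt and no reset: what is moved stays moved. The work goes in short steps, Python scripts to look and compute and a tool call to move; the robot and the scene stay as the last step left them, time stands still between calls to the robot, and variables do not carry over. Pictures are saved under pics/ and viewed, at most 10 in all, crops included, and the job is handed in when it is done.

Besides the shell and the picture viewer there is one more tool, called as name(argument=value, ...) on one line, values as JSON. apply_moves: Moves the arm, as the interface text tells. Its arguments: {"type":"object","properties":{"increments":{"type":"array"},"squeeze":{"type":"number"}},"required":["increments"]}

```bash
mkdir -p pics
cat > h.py <<'E'
import numpy as np, cv2
from scipy.spatial.transform import Rotation as R
from workcell import status, read_camera, camera_info, hand_in
E
python3 - <<'E'
from h import *
s=status.get_state(); print(s)
for n in ("side","top","wrist"):
    print(n,camera_info(n))
ims=[]
for n in ("side","top"):
    im=read_camera(n); np.save(f"pics/{n}0.npy",im); cv2.imwrite(f"pics/{n}0.png",im[:,:,::-1])
E
```

```text
{'clock': 0.0, 'qpos': array([ 1.03651640e+00,  4.94182036e-01,  1.34614375e+00, -6.03957689e-06,
        1.30252131e+00, -9.55146066e-02]), 'dq': array([-3.67939594e-04, -4.42539600e-04, -1.15491719e-03, -2.50779694e-04,
       -2.12537981e-05,  2.71635657e-04]), 'tau': array([-9.93039976e-04, -8.82144284e+01, -3.83872283e+01, -9.12522341e-05,
        9.95132898e-03,  6.46070930e-05]), 'eef_pos': array([0.26532958, 0.56547128, 0.2306967 ]), 'ee_rot': array([ 2.17626297e-01,  9.76031967e-01, -5.97280302e-04, -1.91493760e-04]), 'ft_force': array([1.10574079, 0.38143137, 0.35382923]), 'ft_torque': array([0.03765307, 0.01403365, 0.0148083 ]), 'grasp_force': 0.0, 'width': 1.000983047260695}
side {'fovy': 49.00546111771818, 'cx': 317.7483723307641, 'cy': 235.9043348195659, 'position': array([ 0.02043532, -0.97071582,  0.55583424]), 'attitude': array([ 0.56112813, -0.1443618 , -0.18413903,  0.79396959])}
top {'fovy': 55.80650097575995, 'cx': 323.6738644797611, 'cy': 240.26501606447917, 'position': array([0.33019014, 0.00785418, 1.12828276]), 'attitude': array([-0.07788029,  0.07975369,  0.71543065, -0.689734  ])}
wrist {'fovy': 68.4474856584571, 'cx': 318.996194661323, 'cy': 241.9658871170357, 'mount': array([[-1.30337336e-04,  9.58201096e-01,  2.86095514e-01,
         7.36559115e-02],
       [ 9.99998964e-01,  5.35063706e-04, -1.33648173e-03,
         6.32002940e-04],
       [-1.43369759e-03,  2.86095043e-01, -9.58200173e-01,
        -1.41314388e-01],
       [ 0.00000000e+00,  0.00000000e+00,  0.00000000e+00,
         1.00000000e+00]])}
```

View pics/side0.png

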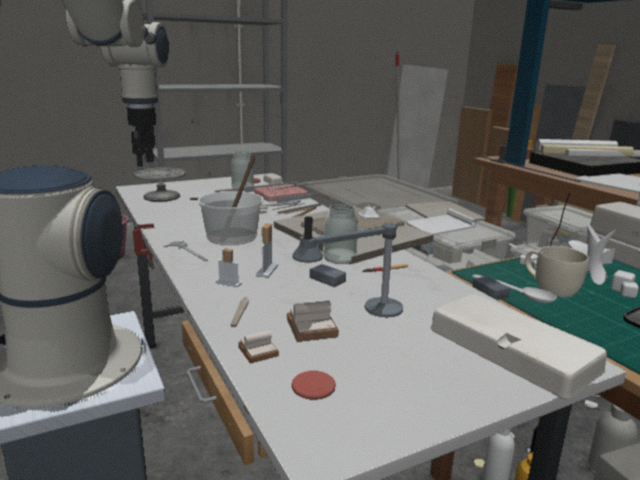

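View pics/top0.png

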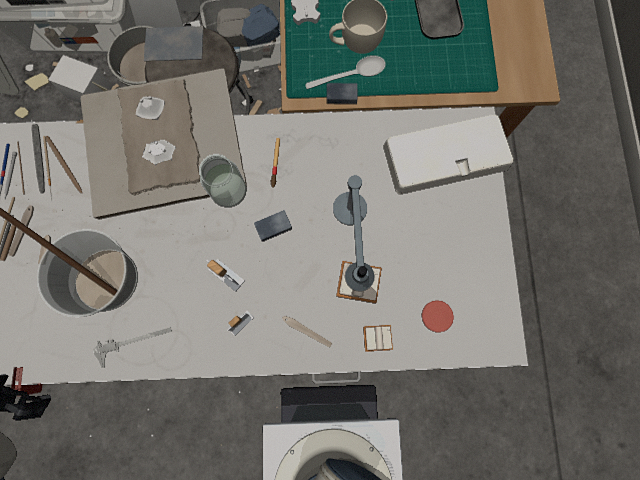

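```bash
cat >> h.py <<'E'
def cam(n):
    c=camera_info(n); f=240/np.tan(np.radians(c["fovy"]/2)); 
    if n=="wrist":
        s=status.get_state(); M=c["mount"]; Rt=R.from_quat(s["ee_rot"]).as_matrix()
        return f,c["cx"],c["cy"],Rt@M[:3,3]+s["eef_pos"],Rt@M[:3,:3]
    return f,c["cx"],c["cy"],np.array(c["position"]),R.from_quat(c["attitude"]).as_matrix()
def ray(C,u,v):
    f,cx,cy,p,A=C; d=A@np.array([(u-cx)/f,-(v-cy)/f,-1]); return p,d/np.linalg.norm(d)
def onz(C,u,v,z):
    p,d=ray(C,u,v); return p+d*(z-p[2])/d[2]
def proj(C,P):
    f,cx,cy,p,A=C; q=A.T@(np.array(P)-p); return np.array([cx-f*q[0]/q[2],cy+f*q[1]/q[2]])
def tri(r1,r2):
    (p,d),(q,e)=r1,r2; A=np.stack([d,-e],1); t=np.linalg.lstsq(A,q-p,rcond=None)[0]
    a=p+t[0]*d;b=q+t[1]*e; return (a+b)/2,np.linalg.norm(a-b)
E
python3 - <<'E'
from h import *
T=cam("top");S=cam("side")
print("R top",T[4].round(2))
print("post base top",onz(T,350,208,0.0),"side",onz(S,384,307,0))
print("post top tri",tri(ray(T,354,182),ray(S,389,230)))
print("knob tri",tri(ray(T,362,272),ray(S,308,222)))
print("disc",onz(T,437,316,.01),onz(S,314,384,.01))
print("grip tri",tri(ray(T,215,266),ray(S,267,228)))
im=np.load("pics/top0.npy");b=np.load("pics/side0.npy")
c1=cv2.resize(im[245:345,195:275],(400,500),interpolation=cv2.INTER_CUBIC)
c2=cv2.resize(im[240:340,320:400],(400,500),interpolation=cv2.INTER_CUBIC)
cv2.imwrite("pics/c1.png",np.hstack([c1,c2])[:,:,::-1])
c1=cv2.resize(b[210:360,205:355],(600,600),interpolation=cv2.INTER_CUBIC)
cv2.imwrite("pics/c2.png",c1[:,:,::-1])
E
```

```text
R top [[-0.04  0.97 -0.22]
 [-1.   -0.04  0.01]
 [-0.    0.22  0.98]]
post base top [ 0.66970555 -0.07126558  0.        ] side [ 0.67081569 -0.0633651   0.        ]
post top tri (array([ 0.66860802, -0.06835733,  0.19172977]), np.float64(0.0045732469521336016))
knob tri (array([ 0.46535392, -0.0719928 ,  0.23593832]), np.float64(0.00012749037419942366))
disc [ 0.38487037 -0.26889872  0.01      ] [ 0.38126979 -0.27633726  0.01      ]
grip tri (array([0.50681175, 0.24837882, 0.12024416]), np.float64(0.003961003305350947))
```

View pics/c1.png

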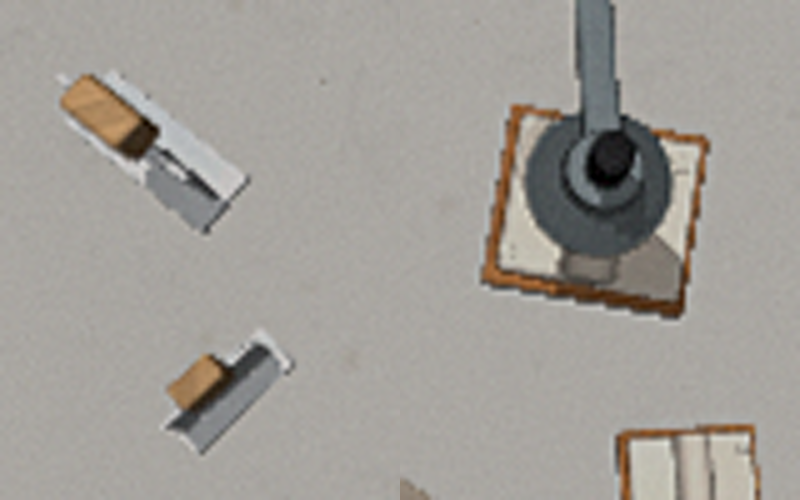

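View pics/c2.png

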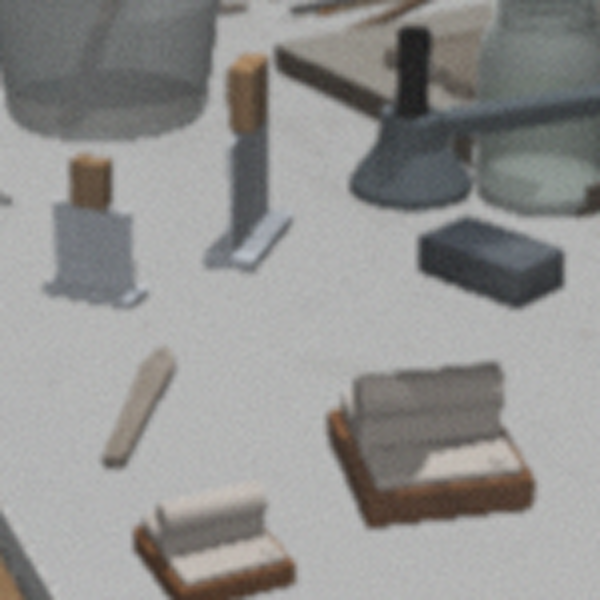

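Side view: the gauge (grip at 267,228), casting (312,318) and knob (308,222). Top view: the knob (362,272) hangs over the casting. The larger gauge's grip is at (217,267), with its foot's long axis running from (217,259) to (245,281). The casting's corners are at (343,261), (382,268), (377,304) and (337,297).

```bash
cat >> h.py <<'E'
def plan(x,y,z,yaw,hand,n,mid=None,dyaw=None):
    """rows to bring TCP to x,y,z with tool-y heading yaw (deg); returns rounded rows"""
    s=status.get_state(); p=np.array(s["eef_pos"]); Rm=R.from_quat(s["ee_rot"]).as_matrix()
    y0=np.degrees(np.arctan2(Rm[1,1],Rm[0,1]))
    d=(yaw-y0+180)%360-180 if dyaw is None else dyaw
    g=np.array([x,y,z]); rows=[]
    for k in range(n):
        t=(p+(g-p)/(n-k)) - p
        a=np.radians(y0); ty=np.array([np.cos(a),np.sin(a),0]); tz=np.array([0,0,-1]); tx=np.cross(ty,tz)
        v=np.round([t@tx/.025,t@ty/.025,t@tz/.025],2); w=round(-d/n/6,2)
        rows.append([hand,*v.tolist(),w]); p=p+.025*(v[0]*tx+v[1]*ty+v[2]*tz); y0-=6*w
    print("end",p.round(4),y0)
    for i in range(0,n,10): print([float(q) for r in rows[i:i+10] for q in r])
E
python3 - <<'E'
from h import *
T=cam("top")
c=[onz(T,u,v,.01) for u,v in[(343,261.4),(381.6,268.4),(376.6,303.6),(337,296.6)]]
c=np.array(c);print(c.round(3),c.mean(0)); 
e=[np.linalg.norm(c[i]-c[(i+1)%4]) for i in range(4)];print(e)
ax=(c[0]+c[1]-c[2]-c[3]);print("yaw",np.degrees(np.arctan2(ax[1],ax[0])))
q=np.array([onz(T,195+u/5,245+v/5,.01) for u,v in[(248,180),(207,232),(110,70)]]);print(q, np.linalg.norm(q[0]-q[1]),np.linalg.norm(q[0]-q[2]))
b=q[0]-q[2];print("gy yaw?",np.degrees(np.arctan2(-b[1],-b[0])))
print("grip top", [onz(T,195+u/5,245+v/5,.131) for u,v in[(85,75),(62,103),(118,150),(140,122)]])
plan(.465,-.072,.27,-90,0.0,27,dyaw=-154.8)
E
```

```text
[[ 0.528 -0.046  0.01 ]
 [ 0.507 -0.142  0.01 ]
 [ 0.42  -0.124  0.01 ]
 [ 0.441 -0.027  0.01 ]] [ 0.47404332 -0.08472302  0.01      ]
[np.float64(0.097744690908324), np.float64(0.0885110722972392), np.float64(0.09848680228801236), np.float64(0.08926180246455656)]
yaw -11.907244851678136
[[0.48781145 0.19995564 0.01      ]
 [0.46274087 0.22012497 0.01      ]
 [0.54582773 0.26926058 0.01      ]] 0.032176629447047266 0.0903828748701003
gy yaw? 50.06675309645087
grip top [array([0.52063162, 0.25211262, 0.131     ]), array([0.50831532, 0.26213267, 0.131     ]), array([0.48625597, 0.23686022, 0.131     ]), array([0.49847018, 0.22726229, 0.131     ])]
end [ 0.465 -0.072  0.27 ] -90.65962157085772
[0.0, -0.67, -0.73, -0.06, 0.96, 0.0, -0.74, -0.66, -0.06, 0.96, 0.0, -0.8, -0.58, -0.06, 0.96, 0.0, -0.86, -0.5, -0.06, 0.96, 0.0, -0.9, -0.41, -0.06, 0.96, 0.0, -0.94, -0.32, -0.06, 0.96, 0.0, -0.96, -0.22, -0.06, 0.96, 0.0, -0.98, -0.12, -0.06, 0.96, 0.0, -0.99, -0.02, -0.06, 0.96, 0.0, -0.99, 0.08, -0.06, 0.96]
[0.0, -0.97, 0.17, -0.06, 0.96, 0.0, -0.95, 0.27, -0.06, 0.96, 0.0, -0.92, 0.36, -0.06, 0.96, 0.0, -0.88, 0.46, -0.06, 0.96, 0.0, -0.83, 0.54, -0.06, 0.96, 0.0, -0.77, 0.62, -0.06, 0.96, 0.0, -0.7, 0.7, -0.06, 0.96, 0.0, -0.63, 0.76, -0.05, 0.96, 0.0, -0.55, 0.82, -0.06, 0.96, 0.0, -0.47, 0.87, -0.05, 0.96]
[0.0, -0.38, 0.92, -0.06, 0.96, 0.0, -0.28, 0.95, -0.05, 0.96, 0.0, -0.18, 0.97, -0.06, 0.96, 0.0, -0.09, 0.99, -0.05, 0.96, 0.0, 0.01, 0.99, -0.06, 0.96, 0.0, 0.12, 0.98, -0.05, 0.96, 0.0, 0.21, 0.97, -0.06, 0.96]
```

apply_moves(increments=[0.0,-0.67,-0.73,-0.06,0.96,0.0,-0.74,-0.66,-0.06,0.96,0.0,-0.8,-0.58,-0.06,0.96,0.0,-0.86,-0.5,-0.06,0.96,0.0,-0.9,-0.41,-0.06,0.96,0.0,-0.94,-0.32,-0.06,0.96,0.0,-0.96,-0.22,-0.06,0.96,0.0,-0.98,-0.12,-0.06,0.96,0.0,-0.99,-0.02,-0.06,0.96,0.0,-0.99,0.08,-0.06,0.96])

```text
clock: 0.93
eef_pos: [0.3397, 0.3284, 0.2462]
ee_rot: [0.663, 0.749, -0.0, -0.0]
ft_force: [0.3, 0.2, 0.1]
width: 0.501
grasp_force: 0.0
```

apply_moves(increments=[0.0,-0.97,0.17,-0.06,0.96,0.0,-0.95,0.27,-0.06,0.96,0.0,-0.92,0.36,-0.06,0.96,0.0,-0.88,0.46,-0.06,0.96,0.0,-0.83,0.54,-0.06,0.96,0.0,-0.77,0.62,-0.06,0.96,0.0,-0.7,0.7,-0.06,0.96,0.0,-0.63,0.76,-0.05,0.96,0.0,-0.55,0.82,-0.06,0.96,0.0,-0.47,0.87,-0.05,0.96])

```text
clock: 1.77
eef_pos: [0.4133, 0.0924, 0.2608]
ee_rot: [0.942, 0.337, -0.0, -0.0]
ft_force: [-0.1, -0.3, 0.8]
width: 0.497
grasp_force: 0.0
```

apply_moves(increments=[0.0,-0.38,0.92,-0.06,0.96,0.0,-0.28,0.95,-0.05,0.96,0.0,-0.18,0.97,-0.06,0.96,0.0,-0.09,0.99,-0.05,0.96,0.0,0.01,0.99,-0.06,0.96,0.0,0.12,0.98,-0.05,0.96,0.0,0.21,0.97,-0.06,0.96])

```text
clock: 2.35
eef_pos: [0.4652, -0.073, 0.2704]
ee_rot: [1.0, -0.008, -0.0, -0.0]
ft_force: [1.4, 0.2, 1.0]
width: 0.505
grasp_force: 0.0
```

Run:
```python
from h import *
plan(.465,-.072,.223,-90,0.0,3)
```

```text
end [ 0.4649 -0.072   0.2229] -90.05353307077739
[0.0, -0.0, -0.01, 0.63, -0.05, 0.0, -0.0, -0.02, 0.63, -0.05, 0.0, -0.01, -0.01, 0.64, -0.05]
```

apply_moves(increments=[0,0,0,0.63,0,0,0,0,0.63,0,0,0,0,0.63,0,0,0,0.5,0,0,0,0.02,0.42,0,-0.5,0,0.04,0.84,0,-1,0,0.04,0.84,0,-1,0,0.04,0.84,0,-1,0,0.04,0.84,0,-1,0,0.04,0.84,0,-1])

```text
clock: 3.18
eef_pos: [0.4957, -0.1951, 0.2231]
ee_rot: [0.96, 0.281, -0.0, -0.0]
ft_force: [0.4, 0.7, 0.3]
width: 0.501
grasp_force: 0.5
```

apply_moves(increments=[0,0.04,0.84,0,-1,0,0.04,0.84,0,-1,0,0.04,0.84,0,-1,0,0.04,0.84,0,-1,0,0.04,0.84,0,-1,0,0.04,0.84,0,-1,0,0.02,0.42,0,-0.5,0,0,0,0,0,0,0,0,0,0])

```text
clock: 3.93
eef_pos: [0.6008, -0.2771, 0.2226]
ee_rot: [0.813, 0.582, -0.0, -0.0]
ft_force: [-1.3, 0.4, -0.2]
width: 0.501
grasp_force: 0.0
```

Run:
```python
from h import *
im=read_camera("top"); np.save("pics/top1.npy",im); cv2.imwrite("pics/top1.png",im[:,:,::-1])
```

```text
(no output)
```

View pics/top1.png

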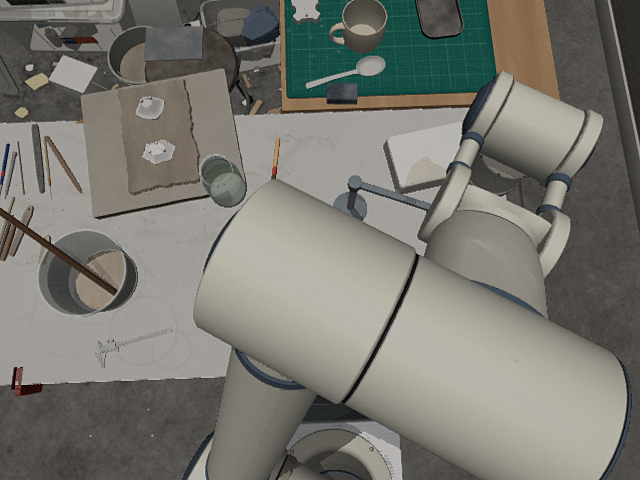

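The boom now points from the post (354,182) to about (430,207), some 70° round, with the knob hidden under the wrist. I'll lift off and go look at the gauge's face.

apply_moves(increments=[-1,0,0,-0.7,0,-1,0,0,-1,0,-1,0,0,-1,0])

```text
clock: 4.23
eef_pos: [0.5998, -0.2766, 0.2911]
ee_rot: [0.813, 0.582, -0.0, -0.001]
ft_force: [0.2, -0.5, 0.5]
width: 0.902
grasp_force: 0.0
```

Run:
```python
from h import *
plan(.446,.294,.20,50,-1,25)
```

```text
end [0.4459 0.294  0.2001] 50.22985802766677
[-1.0, 0.79, -0.53, 0.15, -0.46, -1.0, 0.81, -0.49, 0.15, -0.46, -1.0, 0.83, -0.45, 0.15, -0.46, -1.0, 0.85, -0.41, 0.15, -0.46, -1.0, 0.87, -0.37, 0.14, -0.46, -1.0, 0.89, -0.32, 0.15, -0.46, -1.0, 0.9, -0.28, 0.14, -0.46, -1.0, 0.92, -0.24, 0.15, -0.46, -1.0, 0.93, -0.19, 0.14, -0.46, -1.0, 0.93, -0.15, 0.15, -0.46]
[-1.0, 0.94, -0.1, 0.14, -0.46, -1.0, 0.94, -0.06, 0.15, -0.46, -1.0, 0.95, -0.01, 0.14, -0.46, -1.0, 0.94, 0.03, 0.15, -0.46, -1.0, 0.94, 0.08, 0.14, -0.46, -1.0, 0.94, 0.12, 0.15, -0.46, -1.0, 0.93, 0.17, 0.14, -0.46, -1.0, 0.92, 0.21, 0.15, -0.46, -1.0, 0.91, 0.26, 0.14, -0.46, -1.0, 0.9, 0.3, 0.15, -0.46]
[-1.0, 0.88, 0.35, 0.14, -0.46, -1.0, 0.86, 0.39, 0.15, -0.46, -1.0, 0.84, 0.43, 0.14, -0.46, -1.0, 0.82, 0.47, 0.15, -0.46, -1.0, 0.8, 0.5, 0.14, -0.46]
```

apply_moves(increments=[-1.0,0.79,-0.53,0.15,-0.46,-1.0,0.81,-0.49,0.15,-0.46,-1.0,0.83,-0.45,0.15,-0.46,-1.0,0.85,-0.41,0.15,-0.46,-1.0,0.87,-0.37,0.14,-0.46,-1.0,0.89,-0.32,0.15,-0.46,-1.0,0.9,-0.28,0.14,-0.46,-1.0,0.92,-0.24,0.15,-0.46,-1.0,0.93,-0.19,0.14,-0.46,-1.0,0.93,-0.15,0.15,-0.46])

```text
clock: 5.07
eef_pos: [0.5374, -0.0478, 0.254]
ee_rot: [0.65, 0.76, -0.0, -0.0]
ft_force: [0.4, 0.0, 0.5]
width: 0.999
grasp_force: 0.0
```

apply_moves(increments=[-1.0,0.94,-0.1,0.14,-0.46,-1.0,0.94,-0.06,0.15,-0.46,-1.0,0.95,-0.01,0.14,-0.46,-1.0,0.94,0.03,0.15,-0.46,-1.0,0.94,0.08,0.14,-0.46,-1.0,0.94,0.12,0.15,-0.46,-1.0,0.93,0.17,0.14,-0.46,-1.0,0.92,0.21,0.15,-0.46,-1.0,0.91,0.26,0.14,-0.46,-1.0,0.9,0.3,0.15,-0.46])

```text
clock: 5.9
eef_pos: [0.4753, 0.1797, 0.2178]
ee_rot: [0.45, 0.893, -0.0, -0.0]
ft_force: [0.6, 0.0, 0.2]
width: 1.001
grasp_force: 0.0
```

apply_moves(increments=[-1.0,0.88,0.35,0.14,-0.46,-1.0,0.86,0.39,0.15,-0.46,-1.0,0.84,0.43,0.14,-0.46,-1.0,0.82,0.47,0.15,-0.46,-1.0,0.8,0.5,0.14,-0.46,-1,0,0,0.8,0,-1,0,0,0.8,0,-1,0,0,0.8,0,-1,0,0,0.8,0,-1,0,0,0,0])

```text
clock: 6.73
eef_pos: [0.4436, 0.2918, 0.1171]
ee_rot: [0.34, 0.94, -0.002, -0.002]
ft_force: [-2.2, -0.9, 0.4]
width: 1.002
grasp_force: 0.0
```

Run:
```python
from h import *
C=cam("wrist");im=read_camera("wrist"); np.save("pics/w0.npy",im); cv2.imwrite("pics/w0.png",im[:,:,::-1])
import pickle; pickle.dump(C,open("pics/w0.pkl","wb"))
gx=np.array([.766,-.643,0]);gy=np.array([.643,.766,0]);o=np.array([.504,.245,0])
for y,z in[(0,.078),(0,.028),(.045,0),(-.045,0),(.04,.086),(-.04,.086)]: print(y,z,proj(C,o+gy*y-gx*.004+[0,0,z]))
```

```text
0 0.078 [322.60420712 387.58440746]
0 0.028 [322.17998488 341.91198579]
0.045 0 [376.89942818 323.26071753]
-0.045 0 [267.14387395 322.63203968]
0.04 0.086 [390.94065355 397.27708152]
-0.04 0.086 [254.4951035  396.43583203]
```

View pics/w0.png

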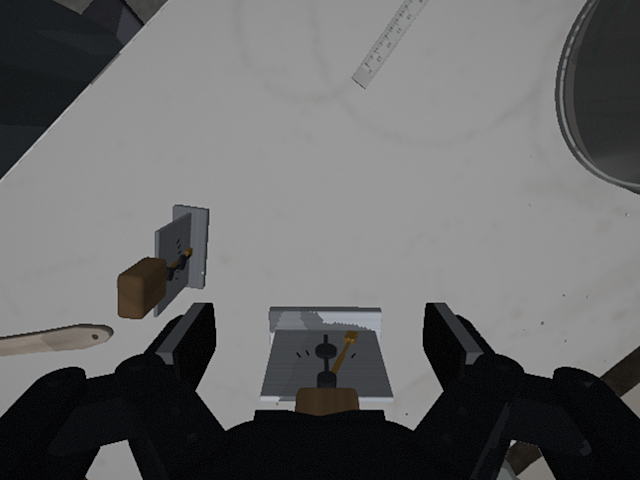

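The face shows clearly: pivot about (327,381), pointer tip (326,337), brass tab about (352,335). The foot's front edge runs (270,308)–(381,308).

Run:
```python
from h import *
import pickle
C=pickle.load(open("pics/w0.pkl","rb"));im=np.load("pics/w0.npy").astype(int)
s=status.get_state();Rm=R.from_quat(s["ee_rot"]).as_matrix();print(np.degrees(np.arctan2(Rm[1,1],Rm[0,1])),s["eef_pos"])
sub=im[325:385,300:385]; r,g,b=sub[...,0],sub[...,1],sub[...,2]
br=(r-b>40)&(r>90); ys,xs=np.nonzero(br); ys+=325;xs+=300
k=ys<374; print("brass rows",[(v,round(xs[(ys==v)].mean(),1),xs[ys==v].min(),xs[ys==v].max()) for v in range(328,376) if (ys==v).any()])
dk=(r+g+b<130); y2,x2=np.nonzero(dk);y2+=325;x2+=300
print("dark",[(v,round(x2[y2==v].mean(),1),x2[y2==v].min(),x2[y2==v].max()) for v in range(328,386,2) if (y2==v).any()])
gy=R.from_euler('z',50,degrees=True).apply([1,0,0]);gx=R.from_euler('z',-40,degrees=True).apply([1,0,0]);o=np.array([.504,.245,0])
def pl(u,v,x):
    p,d=ray(C,u,v); t=((o+gx*x-p)@gx)/(d@gx); P=p+t*d; return np.round([(P-o)@gy,P[2]],4)
for x in(-.005,-.009): print(x,[pl(u,v,x) for u,v in[(326.5,381),(326,336),(352,335),(345,352),(336,369)]])
# foot
for u,v,z in[(270,308,.01),(381,308,.01),(262,398,.086),(394,398,.086)]: 
    P=onz(C,u,v,z)-o; print((P@gy).round(4),(P@gx).round(4))
```

```text
50.26418472475478 [0.44446774 0.29212688 0.11887319]
brass rows [(338, np.float64(347.5), np.int64(347), np.int64(348)), (339, np.float64(349.3), np.int64(345), np.int64(353)), (340, np.float64(351.2), np.int64(349), np.int64(353))]
dark [(332, np.float64(353.0), np.int64(351), np.int64(355)), (334, np.float64(351.0), np.int64(347), np.int64(355)), (336, np.float64(335.1), np.int64(324), np.int64(353)), (338, np.float64(336.9), np.int64(324), np.int64(353)), (340, np.float64(325.5), np.int64(324), np.int64(327)), (342, np.float64(330.0), np.int64(324), np.int64(348)), (344, np.float64(325.0), np.int64(319), np.int64(331)), (346, np.float64(325.5), np.int64(317), np.int64(334)), (348, np.float64(327.7), np.int64(316), np.int64(346)), (350, np.float64(325.5), np.int64(306), np.int64(345)), (352, np.float64(323.9), np.int64(306), np.int64(336)), (354, np.float64(327.3), np.int64(307), np.int64(354)), (356, np.float64(328.9), np.int64(300), np.int64(353)), (358, np.float64(328.5), np.int64(322), np.int64(342)), (360, np.float64(326.0), np.int64(324), np.int64(328)), (362, np.float64(327.
[... 278 characters left out ...]
7.5), np.int64(320), np.int64(335)), (374, np.float64(326.5), np.int64(318), np.int64(335)), (376, np.float64(326.0), np.int64(317), np.int64(335)), (378, np.float64(326.5), np.int64(317), np.int64(336)), (380, np.float64(326.5), np.int64(317), np.int64(336)), (382, np.float64(326.5), np.int64(317), np.int64(336)), (384, np.float64(326.0), np.int64(317), np.int64(335))]
-0.005 [array([0.0024, 0.0732]), array([0.0029, 0.0215]), array([0.0229, 0.0198]), array([0.016 , 0.0422]), array([0.0088, 0.0613])]
-0.009 [array([0.0023, 0.0783]), array([0.0028, 0.028 ]), array([0.0222, 0.0264]), array([0.0155, 0.0482]), array([0.0085, 0.0668])]
-0.0406 -0.0224
0.0457 -0.0229
-0.0356 -0.0029
0.0418 -0.0035
```

apply_moves(increments=[-1,0,0,-1,0,-1,0,0,-1,0,-1,0,0,-0.4,0.5])

```text
clock: 7.03
eef_pos: [0.447, 0.2934, 0.184]
ee_rot: [0.364, 0.931, 0.002, 0.001]
ft_force: [0.4, 0.5, 2.1]
width: 0.999
grasp_force: 0.0
```

Run:
```python
from h import *
plan(.504,.247,.16,-40,-1,16)
```

```text
end [0.5041 0.247  0.16  ] -40.02229083121554
[-1.0, -0.18, 0.01, 0.06, 0.91, -1.0, -0.18, 0.03, 0.06, 0.91, -1.0, -0.18, 0.05, 0.06, 0.91, -1.0, -0.17, 0.06, 0.06, 0.91, -1.0, -0.17, 0.08, 0.06, 0.91, -1.0, -0.16, 0.09, 0.06, 0.91, -1.0, -0.15, 0.11, 0.06, 0.91, -1.0, -0.14, 0.12, 0.06, 0.91, -1.0, -0.12, 0.14, 0.06, 0.91, -1.0, -0.11, 0.15, 0.06, 0.91]
[-1.0, -0.1, 0.16, 0.06, 0.91, -1.0, -0.08, 0.16, 0.06, 0.91, -1.0, -0.07, 0.17, 0.06, 0.91, -1.0, -0.05, 0.18, 0.06, 0.91, -1.0, -0.03, 0.18, 0.06, 0.91, -1.0, -0.01, 0.18, 0.06, 0.91]
```

apply_moves(increments=[-1.0,-0.18,0.01,0.06,0.91,-1.0,-0.18,0.03,0.06,0.91,-1.0,-0.18,0.05,0.06,0.91,-1.0,-0.17,0.06,0.06,0.91,-1.0,-0.17,0.08,0.06,0.91,-1.0,-0.16,0.09,0.06,0.91,-1.0,-0.15,0.11,0.06,0.91,-1.0,-0.14,0.12,0.06,0.91,-1.0,-0.12,0.14,0.06,0.91,-1.0,-0.11,0.15,0.06,0.91])

```text
clock: 7.87
eef_pos: [0.4821, 0.2638, 0.1665]
ee_rot: [0.752, 0.659, 0.001, 0.0]
ft_force: [-0.4, 0.5, -0.1]
width: 0.998
grasp_force: 0.0
```

apply_moves(increments=[-1.0,-0.1,0.16,0.06,0.91,-1.0,-0.08,0.16,0.06,0.91,-1.0,-0.07,0.17,0.06,0.91,-1.0,-0.05,0.18,0.06,0.91,-1.0,-0.03,0.18,0.06,0.91,-1.0,-0.01,0.18,0.06,0.91,-1,0,0,0,0,-1,0,0,0,0])

```text
clock: 8.53
eef_pos: [0.5033, 0.2466, 0.157]
ee_rot: [0.906, 0.423, 0.001, 0.0]
ft_force: [-0.5, 0.5, 0.8]
width: 1.003
grasp_force: 0.0
```

Run:
```python
from h import *
print(status.get_state()["eef_pos"])
C=cam("wrist");im=read_camera("wrist"); np.save("pics/w1.npy",im); cv2.imwrite("pics/w1.png",im[:,:,::-1])
s=status.get_state();Rm=R.from_quat(s["ee_rot"]).as_matrix()
for z in(.131,):
  for a,b in[(.018,.010),(.018,-.01),(-.018,.01)]:
    P=s["eef_pos"]+Rm@[a,b,0]; P[2]=z; print(proj(C,P))
```

```text
[0.50333672 0.24657733 0.15702105]
[340.38432099 252.7212426 ]
[300.34657301 252.75325398]
[339.28253448 317.41329797]
```

View pics/w1.png

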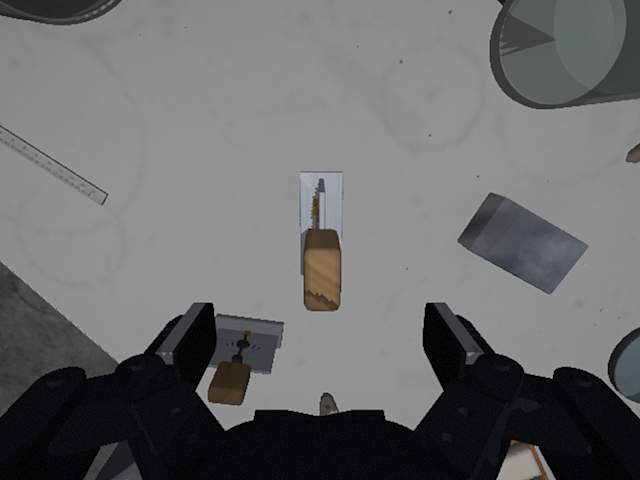

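Grip block at (304–341, 250–310), within about 3 mm of the prediction and square with the fingers. I'll descend and grasp.

apply_moves(increments=[-1,0.08,0.04,0.8,0,-1,0,0,0.8,0,-1,0,0,0.8,0,-1,0,0,0.16,0,-1,0,0,0,0,1,0,0,0,0,1,0,0,0,0,1,0,0,0,0,1,0,0,0,0,1,0,0,0,0], squeeze=40)

```text
clock: 9.42
eef_pos: [0.5056, 0.2476, 0.0924]
ee_rot: [0.906, 0.423, 0.0, 0.0]
ft_force: [0.6, -0.5, -0.7]
width: 0.297
grasp_force: 0.0
```

apply_moves(increments=[1,0,0,0,0,1,0,0,0,0,1,0,0,0,0,1,0,0,-0.2,0,1,0,0,-0.4,0,1,0,0,-0.6,0,1,0,0,-0.8,0,1,0,0,-0.8,0,1,0,0,-0.8,0,1,0,0,-0.4,0])

```text
clock: 10.25
eef_pos: [0.5059, 0.2478, 0.1946]
ee_rot: [0.906, 0.423, 0.001, 0.0]
ft_force: [-0.1, -0.1, -3.5]
width: 0.229
grasp_force: 39.5
```

Run:
```python
from h import *
print(status.get_state())
plan(.474,-.085,.19,-12,1,22)
```

```text
{'clock': 10.25, 'qpos': array([3.49476063e-01, 4.45406905e-01, 1.54821614e+00, 1.58284166e-05,
       1.14527964e+00, 1.04782966e+00]), 'dq': array([-0.00029971, -0.1185159 , -0.1127882 , -0.00079118,  0.23572906,
        0.00243571]), 'tau': array([ 6.62239152e-02, -7.86528611e+01, -3.35516131e+01,  1.48344896e-02,
        7.04476051e-02,  4.05396395e-04]), 'eef_pos': array([0.5059152 , 0.24781275, 0.19462318]), 'ee_rot': array([9.06355226e-01, 4.22514372e-01, 1.34055260e-03, 1.09339124e-04]), 'ft_force': array([-0.06947406, -0.06540015, -3.51163461]), 'ft_torque': array([ 0.01086772, -0.06900413, -0.0081824 ]), 'grasp_force': 39.54695284366608, 'width': 0.22944286284088045}
end [ 0.4739 -0.085   0.1901] -12.293176020039665
[1.0, -0.5, 0.34, 0.01, -0.21, 1.0, -0.51, 0.33, 0.01, -0.21, 1.0, -0.52, 0.32, 0.01, -0.21, 1.0, -0.52, 0.31, 0.01, -0.21, 1.0, -0.53, 0.3, 0.01, -0.21, 1.0, -0.54, 0.29, 0.01, -0.21, 1.0, -0.54, 0.28, 0.01, -0.21, 1.0, -0.55, 0.26, 0.01, -0.21, 1.0, -0.55, 0.25, 0.01, -0.21, 1.0, -0.56, 0.24, 0.01, -0.21]
[1.0, -0.56, 0.23, 0.01, -0.21, 1.0, -0.57, 0.22, 0.01, -0.21, 1.0, -0.57, 0.2, 0.01, -0.21, 1.0, -0.58, 0.19, 0.01, -0.21, 1.0, -0.58, 0.18, 0.01, -0.21, 1.0, -0.59, 0.16, 0.0, -0.21, 1.0, -0.59, 0.15, 0.01, -0.21, 1.0, -0.59, 0.14, 0.0, -0.21, 1.0, -0.59, 0.13, 0.01, -0.21, 1.0, -0.6, 0.11, 0.0, -0.21]
[1.0, -0.6, 0.1, 0.01, -0.21, 1.0, -0.6, 0.08, 0.0, -0.21]
```

apply_moves(increments=[1.0,-0.5,0.34,0.01,-0.21,1.0,-0.51,0.33,0.01,-0.21,1.0,-0.52,0.32,0.01,-0.21,1.0,-0.52,0.31,0.01,-0.21,1.0,-0.53,0.3,0.01,-0.21,1.0,-0.54,0.29,0.01,-0.21,1.0,-0.54,0.28,0.01,-0.21,1.0,-0.55,0.26,0.01,-0.21,1.0,-0.55,0.25,0.01,-0.21,1.0,-0.56,0.24,0.01,-0.21])

```text
clock: 11.08
eef_pos: [0.4901, 0.0956, 0.1893]
ee_rot: [0.854, 0.52, -0.0, -0.0]
ft_force: [-1.0, -0.5, -2.8]
width: 0.233
grasp_force: 39.5
```

apply_moves(increments=[1.0,-0.56,0.23,0.01,-0.21,1.0,-0.57,0.22,0.01,-0.21,1.0,-0.57,0.2,0.01,-0.21,1.0,-0.58,0.19,0.01,-0.21,1.0,-0.58,0.18,0.01,-0.21,1.0,-0.59,0.16,0.0,-0.21,1.0,-0.59,0.15,0.01,-0.21,1.0,-0.59,0.14,0.0,-0.21,1.0,-0.59,0.13,0.01,-0.21,1.0,-0.6,0.11,0.0,-0.21])

```text
clock: 11.92
eef_pos: [0.4759, -0.0557, 0.1876]
ee_rot: [0.792, 0.61, -0.0, -0.0]
ft_force: [0.3, -0.4, -2.7]
width: 0.23
grasp_force: 39.5
```

apply_moves(increments=[1.0,-0.6,0.1,0.01,-0.21,1.0,-0.6,0.08,0.0,-0.21,1,0,0,0,0,1,0,0,0,0,1,0,0,0,0,1,0,0,0,0])

```text
clock: 12.42
eef_pos: [0.4732, -0.0847, 0.1873]
ee_rot: [0.779, 0.627, -0.0, -0.0]
ft_force: [-0.5, -0.8, -3.8]
width: 0.228
grasp_force: 39.4
```

Run:
```python
from h import *
S=cam("side")
for u,v in[(293.7,303.7),(330,301.5)]: print(onz(S,u,v,.062))
s=status.get_state(); print(s["eef_pos"],s["ft_force"],s["ee_rot"])
W=cam("wrist");w=read_camera("wrist");b=read_camera("side")
np.save("pics/w2.npy",w)
c=np.hstack([w[100:400,170:470],cv2.resize(b[230:360,240:370],(300,300),interpolation=cv2.INTER_CUBIC)])
cv2.imwrite("pics/p2.png",c[:,:,::-1])
r=np.array([.474,-.085,.062]); d=R.from_euler('z',-12,degrees=True).apply([.039,0,0])
print("ridge ends wrist",proj(W,r+d),proj(W,r-d),"side",proj(S,r+d),proj(S,r-d))
```

```text
[ 0.43463602 -0.07355578  0.062     ]
[ 0.50837387 -0.0957904   0.062     ]
[ 0.47318513 -0.08465011  0.18729269] [-0.54495861 -0.7844611  -3.84284859] [ 7.78745913e-01  6.27339450e-01 -1.31963198e-05 -1.32578896e-04]
ridge ends wrist [370.66260464 235.11888807] [271.17921566 235.5963321 ] side [330.97148646 300.65324133] [294.90300321 304.25049592]
```

View pics/p2.png

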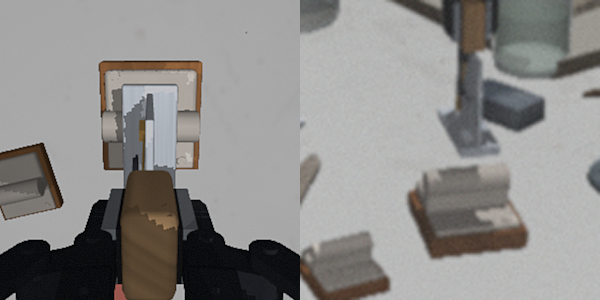

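The wrist crop (offset 170,100) shows the foot over the ridge, whose ends are at columns 272 and 370 as predicted, with the tab visible near (312,230). I'll lower gently.

apply_moves(increments=[1,0,0,0.5,0,1,0,0,0.4,0,1,0,0,0.2,0,1,0,0,0.08,0,1,0,0,0,0,1,0,0,0,0])

```text
clock: 13.02
eef_pos: [0.4735, -0.0852, 0.1581]
ee_rot: [0.779, 0.627, 0.0, 0.0]
ft_force: [0.6, -0.8, -3.7]
width: 0.232
grasp_force: 39.4
```

apply_moves(increments=[1,0,0,0.04,0,1,0,0,0.04,0,1,0,0,0,0])

```text
clock: 13.27
eef_pos: [0.4734, -0.0853, 0.1559]
ee_rot: [0.779, 0.627, 0.0, 0.0]
ft_force: [0.7, 0.2, -2.7]
width: 0.227
grasp_force: 39.5
```

apply_moves(increments=[1,0,0,0.04,0,1,0,0,0.04,0,1,0,0,0,0])

```text
clock: 13.52
eef_pos: [0.4735, -0.0854, 0.1542]
ee_rot: [0.779, 0.627, 0.0, 0.0]
ft_force: [-2.3, 0.9, 7.3]
width: 0.228
grasp_force: 40.9
```

apply_moves(increments=[1,0,0,0,0,1,0.11,0,0,0,1,0.11,0,0,0,1,0.11,0,0.01,0,1,0.11,0,0.01,0,1,0,0,0,0], squeeze=20)

```text
clock: 14.02
eef_pos: [0.4761, -0.0743, 0.1537]
ee_rot: [0.779, 0.627, 0.0, 0.001]
ft_force: [-1.0, -1.8, 7.6]
width: 0.23
grasp_force: 41.1
```

Run:
```python
from h import *
w=read_camera("wrist");np.save("pics/w3.npy",w)
a=np.load("pics/w2.npy")
c=np.hstack([cv2.resize(x[170:310,260:380],(400,467),interpolation=cv2.INTER_CUBIC) for x in(a,w)])
cv2.imwrite("pics/p3.png",c[:,:,::-1])
```

```text
(no output)
```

View pics/p3.png

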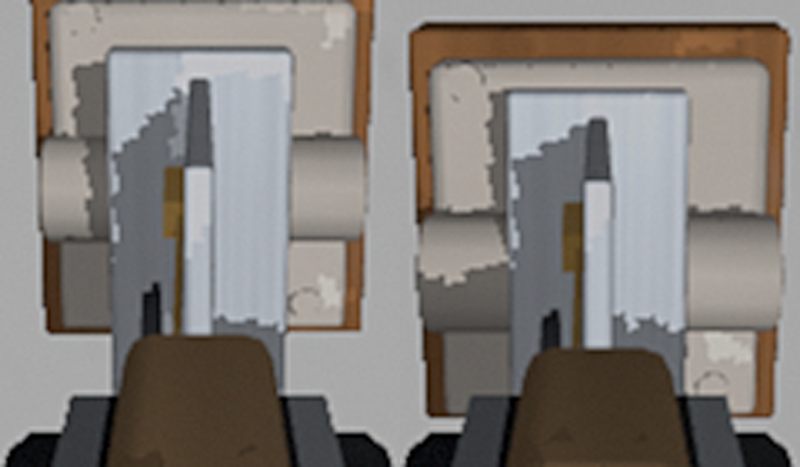

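The pointer bob, the brass tab and the foot edge are all visible in both crops. The foot end is at v≈184 before rocking and ≈197 after. Now to turn that into a tilt.

```bash
cat >> h.py <<'E'
def wproj(P):  # P in tool frame
    c=camera_info("wrist"); f=240/np.tan(np.radians(c["fovy"]/2)); M=c["mount"]
    q=M[:3,:3].T@(np.array(P)-M[:3,3]); return np.array([c["cx"]-f*q[0]/q[2],c["cy"]+f*q[1]/q[2]])
def gp(x,y,z,a,off=0.,dz=0.):
    """gauge point -> tool frame (tool x=gauge y, tool y=gauge x, tool z down), pivot at grip"""
    y,h=y,z-.112; return [off+y*np.cos(a)+h*np.sin(a), x, -.019+dz+y*np.sin(a)-h*np.cos(a)]
E
python3 - <<'E'
from h import *
for off in(-.004,0,.004): print("level",off,wproj(gp(0,.045,.01,0,off)),wproj(gp(0,.018,.131,0,off)))
for a in(0,.05,.1,.15,.35): print(a,"footend",wproj(gp(0,.045,.01,a)),"tab",wproj(gp(-.009,.05*np.sin(.355),.078-.05*np.cos(.355),a)),"tip",wproj(gp(-.009,.05*np.sin(a),.078-.05*np.cos(a),a)),"bob38",wproj(gp(-.009,.038*np.sin(a),.078-.038*np.cos(a),a)))
E
```

```text
level -0.004 [319.88670858 190.72922323] [320.48778986 326.58509743]
level 0 [319.89042869 184.4072871 ] [320.50098475 315.65922503]
level 0.004 [319.89418707 178.02032875] [320.51444444 304.51408923]
0 footend [319.89042869 184.4072871 ] tab [304.86610912 235.41826644] tip [305.38646563 261.0790782 ] bob38 [304.61812897 267.97028518]
0.05 footend [319.87982141 192.04192956] tab [304.99374588 241.5726398 ] tip [305.414369  263.6806113] bob38 [304.64922056 270.70108808]
0.1 footend [319.8701357  199.66367131] tab [305.10687526 247.77153309] tip [305.43697445 266.31314723] bob38 [304.67440561 273.46689109]
0.15 footend [319.86132828 207.27647462] tab [305.20585763 254.01477241] tip [305.45427732 268.97294809] bob38 [304.69368212 276.26391924]
0.35 footend [319.83417302 237.7264702 ] tab [305.46593719 279.43962757] tip [305.47041397 279.81106391] bob38 [304.71168599 287.69000729]
```

apply_moves(increments=[1,0.11,0,0.01,0,1,0.11,0,0.01,0,1,0.11,0,0.02,0,1,0.11,0,0.02,0,1,0,0,0,0])

```text
clock: 14.48
eef_pos: [0.4785, -0.0635, 0.1522]
ee_rot: [0.779, 0.627, 0.0, 0.001]
ft_force: [-1.4, -1.5, 7.5]
width: 0.231
grasp_force: 41.2
```

apply_moves(increments=[1,0.11,0,0.02,0,1,0.11,0,0.02,0,1,0.11,0,0.025,0,1,0.11,0,0.025,0,1,0,0,0,0,1,0,0,0,0,1,0,0,0,0,1,0,0,0,0])

```text
clock: 15.15
eef_pos: [0.4807, -0.0528, 0.1498]
ee_rot: [0.779, 0.627, 0.0, 0.0]
ft_force: [0.5, 1.7, 5.5]
width: 0.231
grasp_force: 40.6
```

Run:
```python
from h import *
w=read_camera("wrist");np.save("pics/w4.npy",w)
c=cv2.resize(w[180:330,250:390],(560,600),interpolation=cv2.INTER_CUBIC)
cv2.imwrite("pics/p4.png",c[:,:,::-1]); s=status.get_state(); print(s["eef_pos"],s["ft_force"])
```

```text
[ 0.48071824 -0.05283252  0.14976547] [0.90433973 1.97919937 5.38935333]
```

View pics/p4.png

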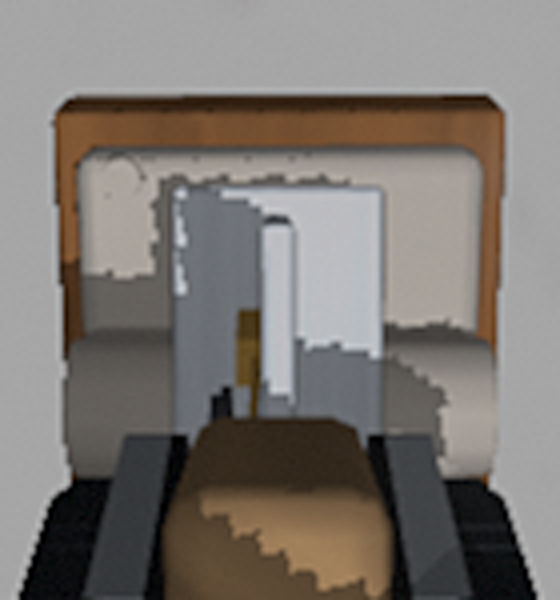

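The foot's end is at v≈226 (tilt about 0.28), the tab at v 257–276 and the bob's edge at about 278. The index is about 0.352, so another 0.07 rad of tilt is needed. After that I let it settle and measure with masks.

apply_moves(increments=[1,0.1,0,0.03,0,1,0.1,0,0.03,0,1,0.1,0,0.03,0,1,0,0,0,0,1,0,0,0,0,1,0,0,0,0,1,0,0,0,0,1,0,0,0,0,1,0,0,0,0,1,0,0,0,0])

```text
clock: 16.03
eef_pos: [0.4822, -0.0457, 0.1476]
ee_rot: [0.779, 0.627, 0.0, 0.0]
ft_force: [-0.1, 0.2, 6.9]
width: 0.23
grasp_force: 40.9
```

apply_moves(increments=[1,0,0,0,0,1,0,0,0,0,1,0,0,0,0,1,0,0,0,0,1,0,0,0,0,1,0,0,0,0])

```text
clock: 16.53
eef_pos: [0.4823, -0.0458, 0.1476]
ee_rot: [0.779, 0.627, 0.0, 0.0]
ft_force: [0.2, 0.4, 6.9]
width: 0.229
grasp_force: 40.9
```

```bash
cat > m.py <<'E'
from h import *
def feats(w):
    w=cv2.GaussianBlur(w,(3,3),0).astype(int)
    o={}
    col=w[:,330:338].sum(2).mean(1); d=col[1:]-col[:-1]
    k=np.argmax(np.abs(d[170:260]))+170; o["footend(u334)"]=(k,d[k].round())
    hue=cv2.cvtColor(w.astype(np.uint8),cv2.COLOR_RGB2HSV).astype(int)
    br=(hue[...,1]>110)&(hue[...,2]>50)
    n=br[200:300,306:318].sum(1); r=np.nonzero(n>=3)[0]+200; o["brass rows"]=(r.min(),r.max()) if len(r) else None
    o["brass n"]=[(int(v),int(br[v,306:318].sum())) for v in range(210,300) if br[v,306:318].any()]
    dk=w[200:300,302:309].sum(2).min(1); o["dark first"]=[int(v)+200 for v in np.nonzero(dk<110)[0][:3]]
    blk=br[200:340,320:324].all(1); r=np.nonzero(blk)[0]+200; o["block"]=r[:1]
    return o
if __name__=="__main__":
    import sys
    for n in("w2","w3","w4"): print(n,feats(np.load(f"pics/{n}.npy")))
    w=read_camera("wrist");np.save("pics/w5.npy",w); print("w5",feats(w))
    w=read_camera("wrist"); print("again",feats(w)["dark first"])
    s=status.get_state();print(s["clock"],s["eef_pos"],s["ft_force"])
E
python3 m.py
```

```text
w2 {'footend(u334)': (np.int64(185), np.float64(123.0)), 'brass rows': (np.int64(221), np.int64(299)), 'brass n': [(221, 4), (222, 5), (223, 4), (224, 4), (225, 4), (226, 4), (227, 4), (228, 4), (229, 4), (230, 5), (231, 5), (232, 5), (233, 5), (234, 4), (235, 4), (236, 4), (237, 4), (238, 4), (239, 4), (240, 4), (241, 1), (242, 1), (246, 1), (247, 1), (248, 1), (249, 1), (250, 1), (251, 1), (252, 1), (253, 1), (254, 1), (255, 1), (256, 1), (257, 1), (258, 1), (259, 1), (260, 1), (261, 1), (262, 1), (263, 1), (264, 1), (265, 1), (266, 1), (267, 1), (268, 1), (271, 4), (272, 12), (273, 12), (274, 12), (275, 12), (276, 11), (277, 10), (278, 11), (279, 11), (280, 10), (281, 7), (282, 5), (283, 4), (284, 11), (285, 12), (286, 12), (287, 12), (288, 10), (289, 12), (290, 12), (291, 12), (292, 12), (293, 12), (294, 11), (295, 4), (296, 5), (297, 8), (298, 11), (299, 12)], 'dark first': [256, 257, 258], 'block': array([272])}
w3 {'footend(u334)': (np.int64(176), np.float64(-181.0)), 'brass rows': (np.int64(232), np.int64(299)), 'brass n': [(231, 2), (232, 4), (233, 4), (234, 4), (235, 4), (2
[... 1371 characters left out ...]
)': (np.int64(212), np.float64(-171.0)), 'brass rows': (np.int64(214), np.int64(299)), 'brass n': [(214, 12), (215, 12), (216, 12), (217, 12), (218, 12), (219, 12), (220, 12), (221, 12), (222, 12), (223, 12), (224, 12), (225, 12), (267, 3), (268, 5), (269, 5), (270, 5), (271, 5), (272, 5), (273, 5), (274, 5), (275, 5), (276, 5), (277, 5), (278, 5), (279, 5), (280, 5), (281, 5), (282, 5), (283, 5), (284, 5), (285, 1), (288, 1), (289, 2), (290, 3), (291, 4), (292, 3), (293, 5), (294, 3), (295, 4), (296, 3), (297, 1), (298, 11), (299, 11)], 'dark first': [214, 215, 281], 'block': array([214])}
again [214, 215, 281]
16.6333 [ 0.48227482 -0.0457741   0.14757183] [1.21045505 1.00875912 7.22726751]
```

Run:
```python
from h import *
import pickle
C=pickle.load(open("pics/w0.pkl","rb"));im=np.load("pics/w0.npy")
gy=R.from_euler('z',50.26,degrees=True).apply([1,0,0]);gx=R.from_euler('z',-39.74,degrees=True).apply([1,0,0]);o=np.array([.504,.247,0])
def pl(u,v,x):
    p,d=ray(C,u,v); t=((o+gx*x-p)@gx)/(d@gx); P=p+t*d; return np.round([(P-o)@gy,P[2]],4)
h=cv2.cvtColor(im,cv2.COLOR_RGB2HSV).astype(int)
m=((h[...,1]>90)&(h[...,2]>40)&(abs(h[...,0]-20)<12)).astype(np.uint8); m[:328]=0;m[378:]=0;m[:,:328]=0;m[:,362:]=0
for v in range(328,378,3):
    x=np.nonzero(m[v])[0]
    if len(x): print(v,x.min(),x.max(),pl((x.min()+x.max())/2,v,-.005))
print("bob",[pl(u,v,-.009) for u,v in[(316.5,348),(334.5,348),(325.5,342.5),(325.5,357)]])
idx=.352
def top(a,off,x=-.008,phi=None):
    phi=a if phi is None else phi   # pointer angle in gauge
    pts=[]
    for t in np.linspace(0,2*np.pi,60):
        y=6.5e-3*np.cos(t); z=-.037+6.5e-3*np.sin(t)
        c,s=np.cos(phi),np.sin(phi); pts.append(wproj(gp(x,y*c-z*s,.078+y*s+z*c,a,off))[1])
    tip=wproj(gp(x,.05*np.sin(phi),.078-.05*np.cos(phi),a,off))[1]
    return min(pts),tip
def tab(a,off,r,t,i=idx,x=-.005):
    return wproj(gp(x,r*np.sin(i)+t*np.cos(i),.078-r*np.cos(i)+t*np.sin(i),a,off))[1]
for a,off in[(0,0),(.083,0),(.28,0),(.365,0),(.30,-.0056),(.32,-.004)]:
    print(a,off,"bob/tip",np.round(top(a,off),1),"tab r45..55 t4",[round(tab(a,off,r,.004),1) for r in(.044,.05,.056)],"t-4",round(tab(a,off,.05,-.004),1),
     "foot",wproj(gp(0,.045,.01,a,off))[1].round(1),"blk",[wproj(gp(0,.018,z,a,off))[1].round(1) for z in(.085,.131)])
w=np.load("pics/w5.npy").astype(int); print("w5 u334",[(v,int(w[v,330:340].sum(1).mean())) for v in range(205,300,2)])
```

```text
331 348 353 [0.0204 0.0163]
334 346 357 [0.0208 0.0207]
337 344 356 [0.0194 0.0249]
340 344 355 [0.0187 0.029 ]
343 346 354 [0.0187 0.033 ]
346 345 348 [0.0159 0.0368]
349 343 346 [0.0142 0.0406]
352 342 345 [0.0133 0.0442]
355 339 344 [0.0117 0.0478]
358 338 343 [0.0108 0.0512]
361 336 341 [0.0093 0.0546]
364 334 340 [0.0081 0.0579]
367 333 338 [0.007 0.061]
370 331 337 [0.0059 0.0641]
373 335 335 [0.0064 0.0672]
bob [array([-0.0056,  0.0455]), array([0.0069, 0.0455]), array([0.0008, 0.0387]), array([0.0005, 0.0559])]
0 0 bob/tip [257.5 261.1] tab r45..55 t4 [np.float64(236.1), np.float64(230.1), np.float64(224.5)] t-4 241.0 foot 184.4 blk [np.float64(266.1), np.float64(315.7)]
0.083 0 bob/tip [262.1 265.4] tab r45..55 t4 [np.float64(245.6), np.float64(240.3), np.float64(235.1)] t-4 251.4 foot 197.1 blk [np.float64(269.8), np.float64(309.2)]
0.28 0 bob/tip [273.3 276. ] tab r45..55 t4 [np.float64(268.9), np.float64(264.8), np.float64(260.9)] t-4 276.5 foot 227.1 blk [np.float64(279.5), np.float64(295.3)]
0.365 0 bob/tip [278.2 280.6] tab r45..55 t4 [np.float64(279.2), np.float64(275
[... 314 characters left out ...]
oat64(279.9), np.float64(275.9), np.float64(272.1)] t-4 287.6 foot 238.8 blk [np.float64(289.5), np.float64(303.5)]
w5 u334 [(205, 495), (207, 495), (209, 496), (211, 525), (213, 135), (215, 118), (217, 196), (219, 254), (221, 258), (223, 259), (225, 239), (227, 268), (229, 404), (231, 460), (233, 431), (235, 362), (237, 407), (239, 576), (241, 565), (243, 564), (245, 565), (247, 565), (249, 565), (251, 566), (253, 567), (255, 566), (257, 566), (259, 566), (261, 566), (263, 568), (265, 533), (267, 397), (269, 337), (271, 332), (273, 330), (275, 333), (277, 331), (279, 331), (281, 330), (283, 330), (285, 329), (287, 314), (289, 183), (291, 127), (293, 114), (295, 111), (297, 109), (299, 133)]
```

Run:
```python
from h import *
w=read_camera("wrist").astype(int); np.save("pics/w6.npy",w)
for n,a,b in(("w2",244,276),("w6",264,296)):
    x=np.load(f"pics/{n}.npy").astype(int).mean(2).round().astype(int)
    print(n,"u298..317")
    for v in range(a,b): print(v,*x[v,298:318])
```

```text
w2 u298..317
244 106 108 106 103 105 103 104 105 104 107 107 107 105 108 92 59 62 132 188 191
245 105 106 106 103 102 103 104 105 105 107 105 107 105 108 93 60 63 134 189 190
246 106 106 105 104 103 103 103 104 106 107 107 104 104 109 91 55 61 137 190 192
247 106 105 105 105 103 101 106 104 104 105 105 107 106 109 88 53 61 128 174 184
248 106 106 105 104 103 103 103 103 104 107 107 106 103 108 90 53 61 117 159 177
249 105 105 105 104 102 103 103 105 104 106 107 105 105 108 88 55 63 117 161 177
250 107 105 105 104 104 103 103 104 104 106 107 106 105 107 89 53 61 116 163 178
251 105 105 105 103 103 102 105 105 103 106 106 105 105 107 88 52 59 116 161 178
252 106 105 106 105 102 102 104 105 105 107 107 106 106 108 89 52 59 114 160 179
253 106 106 106 104 103 101 105 107 108 109 108 107 104 104 81 51 59 116 161 177
254 107 105 105 105 103 103 107 95 77 84 99 106 106 102 77 52 59 116 161 177
255 105 107 106 105 104 103 109 80 17 45 91 109 105 102 77 52 59 116 160 178
256 105 107 105 105 105 109 109 74 10 38 89 110 108 102 79 53 59 114 160 176
257 106 104 107 108 94 77 70 47 17 19 83 112 1
[... 2957 characters left out ...]
30 90 110 97 102 78 43 57 86 106 113
286 112 112 112 110 76 16 24 28 25 21 91 125 119 123 95 42 63 92 107 118
287 112 113 111 104 66 19 26 30 31 23 71 96 91 94 73 40 57 75 84 89
288 115 113 117 107 70 25 33 38 38 34 41 43 43 43 39 35 42 43 40 42
289 117 114 108 93 67 35 38 40 40 40 38 37 36 36 37 40 37 37 35 33
290 121 107 78 57 48 35 39 40 38 40 39 38 38 41 41 38 36 38 36 38
291 124 95 43 32 34 39 38 39 42 40 38 38 39 39 38 37 39 36 38 40
292 116 74 32 36 41 41 40 39 40 38 39 40 41 38 39 39 41 39 43 40
293 94 46 38 39 38 41 40 41 41 40 38 41 38 41 40 38 40 37 38 38
294 67 36 36 40 42 39 39 40 41 40 40 41 39 39 41 40 41 40 38 38
295 43 37 39 40 39 42 40 40 42 40 42 38 36 40 39 41 39 38 38 38
```

Run:
```python
from h import *
s=status.get_state(); print(s["ft_force"],s["grasp_force"],s["clock"]); print(hand_in())
```

```text
[0.53640278 0.71101226 6.69429242] 40.87205708026886 16.6833
the job is handed in; nothing more can be done
None
```

I handed the job in at 16.7 s with the lamp swung clear and the gauge still held on the ridge at about 10 N; by my camera estimate it tilts about 0.355 rad against an index of about 0.352 rad, but no verdict came back.

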